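# Start the powder hood and push its sash up to the marked height

## Task

Get the small powder hood ready for work: first press the yellow fan button right down, then, with the fingers beneath the blue lip of the clear sliding window, push it up until its red pointer stands within the green band of the marker on the right-hand rail, and leave it there. The lip is only pushed, never pinched, and the marker, bottles, vials, jar, label roll and tray all stay where they are.

Things in the scene. Friction and masses are not known exactly. Their poses are not given: they have to be found in the camera images.
- hood: white bench-top powder hood with sloping front, 230 deep x 300 wide x 340 high (mm), fixed. Origin: centre of the underside of its base (25 thick); x axis to its back, front faces -x, z up. Front and its two aluminium rails lean back 30 degrees from upright: up the slope is (0.5, 0, 0.866) in this frame. Rails 24 wide, 278 apart between centres, 360 long.
- sash (a joint): travel of the clear sliding window up the slope, in m: 0 = lowest, 0.17 = top stop. It is counterweighted: it stays where it is left, and takes about 3 N to move either way. It starts at 0 to 0.03.
- lip_edge (a point): middle of the front lower edge of the sash's blue lip; moves with the sash. z axis: up the slope; x axis: into the hood, square to the pane. The lip is a bar 200 wide (along y) and 10 thick that sticks out 42 square to the pane, so it tilts up to the robot; its flat underside runs from here along +x to the pane, free beneath. A 4 thick black strip covers its top.
- pointer (a point): tip of the red pointer at the sash's right-hand end, 14 up the slope from the lip's underside; moves with the sash.
- band (a point): centre of the green band, 24 high (along the slope), on a black marker clipped to the right-hand rail; its z axis points up the slope. The pointer is level with the middle of the band when the values of joints sash and mark are equal.
- mark (a joint): position of the marker up the slope in m, on the same scale as joint sash; starts anywhere from 0.08 to 0.14 and stays there (stiff, not to be moved).
- fan (a joint): travel of the yellow fan button in m: 0 = out, 0.006 = fully down (about 4 N); it springs back.
- fan_top (a point): centre of the top of the yellow round fan button, 32 across, on a black housing fixed to the bench to the right of the hood; it is pressed straight down.
- tray: purple counting tray, 126 x 171 x 18, on the hood's floor, loose; origin at the centre of its underside.
- hood_vial: amber vial with white cap, 33 across, 50 high, on the hood's floor, loose; origin at the centre of its underside.
- blue_cap_bottle: white bottle with blue cap, 52 across, 85 high, loose, left of the hood's front; origin at the centre of its underside.
- syrup: red bottle with white cap, 42 across, 106 high, loose, left of the hood; origin at the centre of its underside.
- amber_vial: amber vial with white cap, 38 across, 73 high, loose, at the right front; origin at the centre of its underside.
- roll: roll of white labels, 62 across, 28 high, loose, near the hood's front left corner; origin at the centre of its underside.
- jar: white jar, 33 across, 45 high, loose, to the right of the hood at the back; origin at the centre of its underside.
Mind the look-alikes: they are no part of the job. Leave any purple or turquoise look-alike of the part that bears fan alone.

How it is judged:
On the way, in this order (a step that is already met when the one before it is completed fails the run):
1. the fan button is pressed down, with the sash still low (value of joint fan above 0.0045 m and value of joint sash below 0.045 m), for 0.05 s.
2. the fingers push against the lip's blue bar (contact force between the fingers and sash_c0 above 0.5 N), for 0.1 s.
3. the pointer has come to the green band (z of pointer in the frame of band between -0.012 and 0.012 m), for 0.2 s.
At the end, for the whole second after the job is handed in: the red pointer stands within the green band (12 mm either side of its middle, along the slope) and the sash is at rest; the fan button was pressed at least 4.5 mm before (all of step 3 and velocity of joint sash between -0.005 and 0.005 m/s); the robot touches nothing.
It fails at once if the lip is pinched: the fingers press its top and its bar at once (contact force between the fingers and sash_c0 above 2 N and contact force between the fingers and sash_c1 above 2 N).
It fails at once if the marker is shifted (distance of band from where it was at the start of the episode above 0.005 m).
It fails at once if a loose thing is moved by more than 20 mm (distance of any of tray, hood_vial, blue_cap_bottle, syrup, amber_vial, roll, jar from where it was at the start of the episode above 0.02 m).
It fails at once if a loose thing is knocked over (angle between any of hood_vial, blue_cap_bottle, syrup, amber_vial, jar's own z axis and vertical above 0.5 rad).
It also fails if it takes over 46 s, if anything falls off the work surface, if the arm or the gripper's body presses on something with over 40 N, if the wrist force passes 120 N, or if a joint passes its speed limit or range.

## Robot

A 6-joint arm with a two-finger parallel gripper is mounted at the origin on a cart in front of the work surface, level with it; the furniture and walls round the work are solid. World frame = base frame: x ahead of the robot, y to its left, z up, the work surface at z = 0. Lengths are in m, angles in rad, forces in N, time in s.
With the tool pointing down it reaches from about 0.375 to 0.975 m from the base axis. Payload 3.8 kg.
Tool frame: the origin (TCP) lies midway between the tips of the shut fingers; the grasp point (between the pads) lies 19 mm behind it (r.grasp_offset is the distance from the TCP to the grasp point, in m); z points along the fingers, y is the line along which they close (so a half turn about z gives the same grasp; the last joint's range is limited). The gripper opens to 85 mm and grips with 20 to 120 N. Pads are 22 mm wide; open, the fingers measure 114 mm over their backs; the gripper's body (76 mm by 85 mm) begins 54 mm behind the grasp point. The pads swing forward as they close: fully open they stand 13 mm farther back than shut.
Start: joints at [-1.383, 0.264, 1.604, -0, 1.274, -0.037], TCP at [0.15, -0.658, 0.231] pointing down, gripper open.
Joint ranges: [-2.63, 2.63], [-0.94, 2.18], [0.31, 2.57], [-1.31, 4.45], [0, 2.66], [-2.55, 2.55]. Speed limits (rad/s): [2.57, 2.57, 3.14, 3.14, 3.14, 3.14].

## Interface

Orientations are given as a unit quaternion [x, y, z, w].
In Python, from station import r, imaging, nets gives the robot as it stands. The module is installed in compiled form; this text tells all that it offers.
- The arm moves only by the tool send_rows, never from a script. Its argument "moves" is a list of rows, each a list of 3 entries, a list of its own where there are three numbers: the shift along the world's x, y, z in cm, then the turn, a rotation vector about the world's x, y, z in rad, then the opening, from 0 (shut) to 1 (fully open). A call has 1 to 5 rows; each row shifts and turns the commanded pose from where the row before left it; what a row does not reach is not made up. A row lasts 1/10 s, in which the tool goes at most 50 mm and 8.59 degrees, less where a joint would pass 70% of its speed; a pose out of reach is approached as far as the arm can. A call is refused whole if a number of a shift passes 5 or a number of a turn 0.15, either way. A call with a gripper value outside its range is refused whole. The fingers move at their own pace and stop on an object; "grip_force" is the grip in N (left out, the last holds). Time passes only in rows, so rows that do not move let the fingers close. It gives the time, the measured TCP pose, the force, the opening and the grip force at its end, in the units of the state.
- r.sense(): the state, without advancing time (a new reading comes with each control period).
- imaging.snapshot(name): name is "side" or "top"; returns (picture, depth): 400x640x3 uint8, red, green, blue; 400x640 float32, m along the optical axis (not along the pixel's ray), 0 where there is no reading.
- imaging.camera_params(name): a dict with "fx", "fy", "cx", "cy" (pixels), "xyz" and "orientation" of the camera in the world. Camera axes: x right, y down, z forward; pixel columns grow to the right and rows downward; lengths in m; the calibration is good to about 2 mm. A picture is of the moment at which its call begins. camera_params takes no time and is no camera call.
- r.close_job(): hands the job in; it is judged then, once.
Trained networks look in the newest picture that a camera, given by its name, has taken for a name from the list of things; names that differ only in an ending like _2 or _b are one class to them, and where a whole thing is asked for, a point or a joint stands for the part that bears it (a point fixed in the world has none). Each returns a list of dicts, best first, with "conf" (0 to 1); they miss things now and then, are a little off and sometimes report something else, mostly with a low value. They report only what shows in the picture. A call takes as long as a camera call. They do not tell look-alikes from the thing itself.
- nets.outline_of(target, camera): "mask" (400x640 bool, what is visible of it) and "rect" ([centre column, centre row, width, height] in pixels, round what is visible of it).
The state is a dict: "clock": time; "qpos": joint angles; "joint_vel": joint speeds; "effort": joint torques, N m; "position": TCP position; "eef_rot": TCP orientation; "ft_force": force on the tool from outside, world axes, zero at the start; "wrist_torque": the same for the moment, N m; "opening": finger opening in m; "grasp_force": force on a finger pad.
Only numpy, scipy, OpenCV 4.12 (cv2) and the standard library are available. Lean on these libraries where they do the work, as an engineer would, in place of code of your own. Each camera call takes 0.05 s, during which the arm holds its last target. There are 200 camera calls.

## Working session

There is one attempt and no reset: what is moved stays moved. The work goes in short steps, Python scripts to look and compute and a tool call to move; the robot and the scene stay as the last step left them, time stands still between calls to the robot, and variables do not carry over. Pictures are saved under pics/ and viewed, at most 10 in all, crops included, and the job is handed in when it is done.

Besides the shell and the picture viewer there is one more tool, called after "Call:" as name(argument=value, ...), one argument or row to a line, values as JSON. send_rows: Moves the arm, as the interface text tells. Its arguments: {"type":"object","properties":{"moves":{"type":"array"},"grip_force":{"type":"number"}},"required":["moves"]}

```bash
mkdir -p pics
cat > h.py <<'E'
import numpy as np, cv2
from scipy.spatial.transform import Rotation as R
from station import r, imaging, nets
def snap(c,fn=None):
    p,d=imaging.snapshot(c)
    if fn: cv2.imwrite('pics/'+fn,p[:,:,::-1])
    return p,d
def cloud(c,d):
    k=imaging.camera_params(c)
    v,u=np.mgrid[:400,:640]
    P=np.stack([(u-k['cx'])/k['fx']*d,(v-k['cy'])/k['fy']*d,d],-1)
    W=P@R.from_quat(k['orientation']).as_matrix().T+np.array(k['xyz'])
    W[d==0]=np.nan
    return W
E
python3 - <<'E'
from h import *
for c in('side','top'):
    p,d=snap(c,c+'0.png'); np.savez(c+'0.npz',p=p,W=cloud(c,d))
    print(c,imaging.camera_params(c))
    W=cloud(c,d)
    for n in('fan','sash','lip_edge','mark','hood','tray','amber_vial','jar','blue_cap_bottle','roll','syrup'):
        for o in nets.outline_of(n,c)[:2]:
            m=o['mask']; print(n,round(o['conf'],2),np.round(o['rect']),np.round(np.nanmedian(W[m],0),3))
print(r.sense())
E
```

```text
side {'fx': 419.5941600152296, 'fy': 419.5941600152296, 'cx': 317.4262191818526, 'cy': 205.77122600715813, 'xyz': array([-0.51416393,  0.27811377,  0.79699833]), 'orientation': array([-0.53402644,  0.70119187, -0.36861077,  0.29541805])}
fan 0.41 [428. 234.  12.  10.] [ 0.376 -0.288  0.022]
sash 0.58 [312. 173.  89.  67.] [0.574 0.028 0.173]
mark 0.34 [313. 172.  86.  68.] [0.575 0.027 0.173]
hood 0.62 [307. 172. 106. 146.] [0.596 0.044 0.206]
tray 0.55 [321. 209.  49.  11.] [ 0.596 -0.005  0.031]
amber_vial 0.58 [471. 224.  19.  26.] [ 0.353 -0.407  0.049]
blue_cap_bottle 0.77 [235. 256.  19.  33.] [0.388 0.287 0.056]
roll 0.91 [267. 260.  20.  21.] [0.386 0.197 0.028]
syrup 0.64 [209. 232.   9.  35.] [0.52  0.353 0.051]
top {'fx': 492.3753160902666, 'fy': 492.3753160902666, 'cx': 323.9105777430521, 'cy': 198.59556245133115, 'xyz': array([-0.39190296,  0.04191364,  1.24260187]), 'orientation': array([-0.64912879,  0.68550837, -0.24185857,  0.22408597])}
{'clock': 1.2, 'qpos': array([-1.38292376e+00,  2.63876146e-01,  1.60400108e+00,  2.26475639e-05,
        1.27369112e+00, -3.68860712e-02]), 'joint_vel': array([ 0.00068616,  0.0017937 , -0.00059717,  0.00022918, -0.00028092,
       -0.00046426]), 'effort': array([-5.18562483e-04, -5.15077543e+01, -3.67725492e+01, -6.81982624e-05,
        9.74077338e-04, -3.98946753e-06]), 'position': array([ 0.15045233, -0.65801714,  0.23129523]), 'eef_rot': array([9.93692459e-01, 1.12139632e-01, 1.17136885e-05, 1.13047335e-05]), 'ft_force': array([ 0.1011659 ,  0.51174954, -1.18016331]), 'wrist_torque': array([0.03038483, 0.00538714, 0.02386348]), 'grasp_force': 0.0, 'opening': 0.08537902139140015}
```

View both.

Run:
```python
import cv2
a=cv2.imread('pics/side0.png');cv2.imwrite('pics/side0c.png',cv2.resize(a[80:300,190:500],None,fx=2.58,fy=2.58,interpolation=cv2.INTER_CUBIC))
```

```text
(no output)
```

View pics/side0c.png

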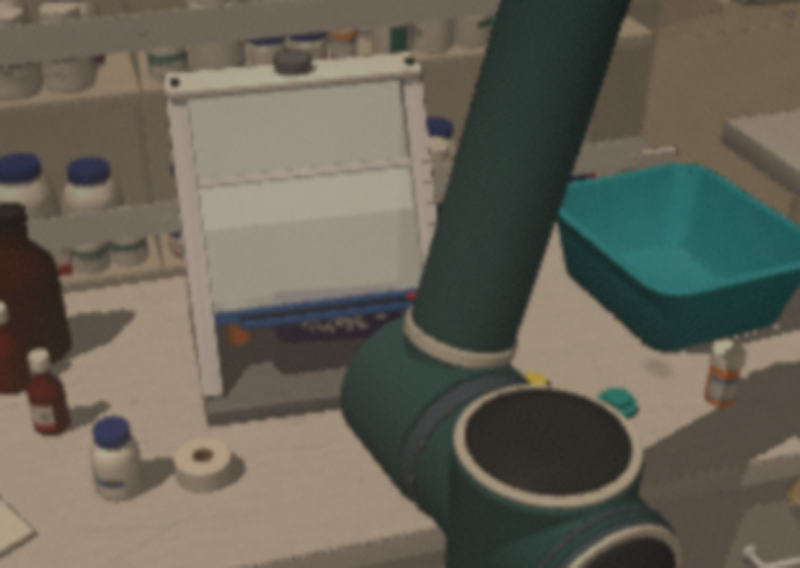

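View pics/top0.png

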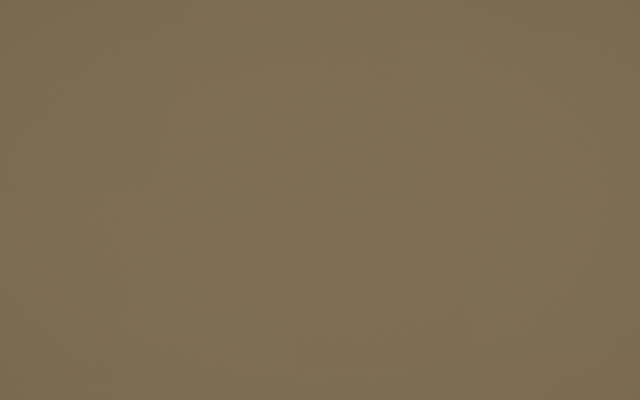

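Run:
```python
from h import *
z=np.load('side0.npz');p=z['p'];W=z['W']
print('top depth',np.nanmedian(np.load('top0.npz')['W'].reshape(-1,3),0))
hsv=cv2.cvtColor(p,cv2.COLOR_RGB2HSV)
def rep(n,m):
    v,u=np.nonzero(m); print(n,m.sum(),u.min(),u.max(),v.min(),v.max(),np.round(np.nanmean(W[m],0),3),np.round(np.nanmin(W[m],0),3),np.round(np.nanmax(W[m],0),3))
box=np.zeros((400,640),bool);box[180:300,370:420]=1
rep('yel',box&(hsv[...,0]>22)&(hsv[...,0]<34)&(hsv[...,1]>110)&(hsv[...,2]>90))
box[:]=0;box[180:220,260:365]=1
bl=box&(hsv[...,0]>100)&(hsv[...,0]<125)&(hsv[...,1]>110)
rep('blue',bl)
q=W[bl];q=q[~np.isnan(q[:,0])]
# front edge: lines per column
for u in range(275,352,8):
    v=np.nonzero(bl[:,u])[0]
    if len(v): print(u,v.min(),v.max(),np.round(W[v.min(),u],3),np.round(W[v.max(),u],3))
# rail left lower end, hood top corners
for uv in[(270,232),(272,225),(262,130),(259,112),(349,107),(352,125),(300,240),(350,235),(271,240),(350,196),(349,194)]: print(uv,p[uv[1],uv[0]],np.round(W[uv[1],uv[0]],3))
```

```text
top depth [-0.34444291  0.03888717  1.2096229 ]
yel 23 393 400 225 228 [ 0.39  -0.186  0.058] [ 0.102 -0.216  0.02 ] [ 0.447 -0.03   0.297]
blue 6 337 345 198 199 [ 0.491 -0.047  0.121] [ 0.488 -0.057  0.119] [ 0.495 -0.033  0.122]
(270, 232) [147 133 122] [0.502 0.174 0.034]
(272, 225) [154 140 127] [0.511 0.165 0.052]
(262, 130) [154 140 128] [0.654 0.151 0.298]
(259, 112) [119 111  96] [0.673 0.152 0.347]
(349, 107) [147 137 119] [ 0.643 -0.116  0.342]
(352, 125) [157 143 130] [ 0.629 -0.122  0.289]
(300, 240) [78 71 62] [0.472 0.089 0.008]
(350, 235) [52 67 60] [0.093 0.064 0.301]
(271, 240) [90 81 72] [0.479 0.176 0.022]
(350, 196) [57 51 50] [ 0.518 -0.083  0.106]
(349, 194) [119  48  50] [ 0.523 -0.081  0.111]
```

Call:
send_rows(
  moves=[
    [[0, -5, 0], [0, 0, 0], 0],
    [[0, -5, -2], [0, 0, 0], 0],
    [[0, -5, -2], [0, 0, 0], 0],
    [[0, -5, 0], [0, 0, 0], 0],
    [[0, -3, 0], [0, 0, 0], 0],
  ],
)

```text
clock: 1.7
position: [0.1498, -0.8828, 0.1912]
eef_rot: [0.994, 0.112, -0.0, -0.001]
ft_force: [0.3, 0.0, -0.3]
opening: 0.0125
grasp_force: 0.0
```

Run:
```python
from h import *
p,d=snap('side','s1.png'); np.savez('s1.npz',p=p,W=cloud('side',d))
a=p[80:300,230:490,::-1];cv2.imwrite('pics/s1c.png',cv2.resize(a,None,fx=2.7,fy=2.7,interpolation=cv2.INTER_CUBIC))
```

```text
(no output)
```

View pics/s1c.png

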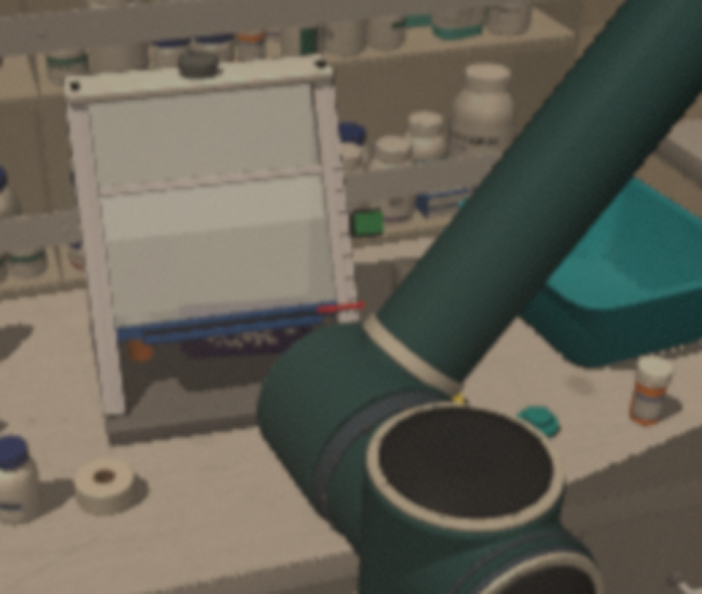

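Run:
```python
from h import *
z=np.load('s1.npz');p=z['p'];W=z['W']
hsv=cv2.cvtColor(p,cv2.COLOR_RGB2HSV).astype(int)
def rep(n,m):
    v,u=np.nonzero(m); print(n,m.sum(),u.min(),u.max(),v.min(),v.max()); print(np.round(np.nanmedian(W[m],0),4))
    for a,b in list(zip(u,v))[::max(1,len(u)//12)]: print('  ',a,b,np.round(W[b,a],3),p[b,a])
def B(v0,v1,u0,u1):
    b=np.zeros((400,640),bool);b[v0:v1,u0:u1]=1;return b
H,S,V=hsv[...,0],hsv[...,1],hsv[...,2]
rep('yel',B(215,240,385,412)&(H>20)&(H<34)&(S>100)&(V>80))
rep('green',B(150,175,350,380)&(H>45)&(H<75)&(S>100))
rep('red',B(185,202,340,370)&((H<8)|(H>172))&(S>120))
rep('blue',B(185,210,270,350)&(H>100)&(H<125)&(S>90))
rep('turq',B(225,245,415,445)&(H>75)&(H<95)&(S>120))
# rail plane fit: left rail and right rail pixels
L=np.concatenate([W[v,u][None] for v in range(120,225) for u in [int(round(259+(v-112)*(271-259)/115))]])
Rr=np.concatenate([W[v,u][None] for v in range(112,150) for u in [int(round(230+327/2.7+(v-108)*(342-327)/2.7/48))]])
for n,q in(('L',L),('R',Rr)):
    q=q[~np.isnan(q[:,0])]; c=np.median(q,0); s=q[np.abs(q[:,1]-c[1])<.03]; c=s.mean(0); d=np.linalg.svd(s-c)[2][0]; print(n,len(s),c,d*np.sign(d[2]))
```

```text
yel 13 397 401 226 229
[ 0.426  -0.2125  0.0238]
   398 226 [ 0.108 -0.044  0.29 ] [103  90  60]
   399 226 [ 0.434 -0.216  0.024] [124 107  58]
   400 226 [ 0.435 -0.22   0.022] [149 128  72]
   397 227 [ 0.103 -0.039  0.292] [90 81 51]
   398 227 [ 0.433 -0.212  0.021] [129 113  57]
   399 227 [ 0.428 -0.213  0.025] [152 130  59]
   400 227 [ 0.428 -0.217  0.023] [159 135  62]
   401 227 [ 0.427 -0.219  0.024] [146 125  72]
   398 228 [ 0.425 -0.208  0.024] [135 119  68]
   399 228 [ 0.423 -0.211  0.025] [158 138  71]
   400 228 [nan nan nan] [160 138  71]
   401 228 [ 0.425 -0.218  0.022] [135 115  64]
   400 229 [ 0.058 -0.023  0.323] [146 128  88]
green 57 362 370 159 165
[ 0.5664 -0.1503  0.1879]
   365 159 [ 0.572 -0.148  0.197] [51 84 50]
   370 159 [ 0.572 -0.164  0.194] [56 93 55]
   365 160 [ 0.566 -0.146  0.196] [55 93 55]
   369 160 [ 0.569 -0.16   0.193] [54 95 56]
   364 161 [ 0.57  -0.144  0.191] [53 95 55]
   368 161 [ 0.565 -0.155  0.192] [53 94 55]
   363 162 [ 0.566 -0.139  0.191] [54 95 55]
   367 162 [ 0.569 -0.153  0.187] [53 94 55]
   362 163 [ 0.567 -0.137  0
[... 1921 characters left out ...]
5 -0.287  0.024] [ 46 109  96]
   425 234 [ 0.375 -0.273  0.024] [44 98 86]
   429 234 [ 0.372 -0.285  0.023] [ 45 110  97]
   433 234 [ 0.366 -0.295  0.025] [ 47 102  90]
   429 235 [ 0.367 -0.283  0.024] [ 45 108  95]
   433 235 [ 0.366 -0.296  0.021] [40 91 79]
   430 236 [ 0.366 -0.286  0.02 ] [41 95 84]
   434 236 [ 0.37  -0.302  0.014] [39 84 74]
   431 237 [ 0.363 -0.288  0.018] [38 83 73]
   435 237 [ 0.366 -0.303  0.012] [ 47 102  90]
   434 238 [ 0.363 -0.299  0.012] [ 43 103  90]
   434 239 [ 0.359 -0.297  0.011] [41 96 85]
L 105 [0.58871004 0.16072364 0.19141721] [ 0.49778564 -0.05077539  0.86581252]
R 38 [ 0.6183613  -0.12467386  0.27492316] [ 0.49541533 -0.02127689  0.86839561]
```

Run:
```python
from h import *
z=np.load('side0.npz');p=z['p'];W=z['W']
for v in range(221,233): print(v,[tuple(int(c) for c in p[v,u]) for u in range(390,408,1)])
for v in range(224,230): print(v,[tuple(np.round(W[v,u],3)) for u in range(392,407,2)])
```

```text
221 [(153, 137, 118), (157, 140, 121), (157, 141, 122), (156, 141, 122), (157, 141, 122), (157, 141, 122), (157, 141, 122), (156, 141, 121), (157, 141, 121), (157, 140, 121), (156, 140, 122), (156, 140, 122), (156, 140, 121), (156, 140, 122), (156, 140, 122), (156, 139, 121), (156, 140, 122), (158, 142, 123)]
222 [(141, 128, 111), (150, 136, 118), (154, 139, 120), (157, 141, 123), (158, 141, 122), (157, 141, 123), (156, 141, 121), (156, 141, 121), (156, 141, 121), (157, 141, 123), (156, 140, 121), (156, 140, 122), (155, 139, 120), (157, 142, 122), (158, 141, 123), (157, 141, 122), (157, 141, 122), (158, 141, 123)]
223 [(105, 98, 85), (130, 119, 103), (149, 134, 115), (157, 140, 117), (158, 141, 115), (158, 141, 115), (159, 142, 115), (158, 141, 115), (158, 140, 117), (158, 141, 119), (157, 141, 121), (157, 142, 122), (159, 143, 124), (156, 141, 122), (158, 141, 123), (157, 140, 122), (158, 141, 122), (159, 142, 124)]
224 [(66, 68, 60), (97, 91, 79), (130, 118, 97), (152, 133, 97), (162, 140, 92), (165, 143, 90), (164, 143, 90), (163, 141, 91), (162, 139, 95), (159, 138, 105), (159, 1
[... 4572 characters left out ...]
float64(-0.214), np.float64(0.024)), (np.float64(0.437), np.float64(-0.228), np.float64(0.011)), (np.float64(0.446), np.float64(-0.24), np.float64(0.002)), (np.float64(0.448), np.float64(-0.248), np.float64(-0.001))]
229 [(np.float64(0.06), np.float64(-0.008), np.float64(0.324)), (np.float64(0.059), np.float64(-0.011), np.float64(0.324)), (np.float64(0.06), np.float64(-0.016), np.float64(0.323)), (np.float64(0.056), np.float64(-0.018), np.float64(0.325)), (np.float64(0.055), np.float64(-0.021), np.float64(0.325)), (np.float64(0.055), np.float64(-0.025), np.float64(0.324)), (np.float64(0.054), np.float64(-0.029), np.float64(0.324)), (np.float64(0.443), np.float64(-0.246), np.float64(-0.001))]
```

Call:
send_rows(
  moves=[
    [[5, 2, 3], [0, 0, 0], 0],
    [[4, 3, 3], [0, 0, 0], 0],
    [[4, 4, 2], [0, 0, 0], 0],
    [[3, 5, 0], [0, 0, 0], 0],
    [[3, 5, 0], [0, 0, 0], 0],
  ],
)

```text
clock: 2.25
position: [0.3115, -0.7187, 0.2622]
eef_rot: [0.994, 0.112, 0.0, 0.001]
ft_force: [0.8, -0.7, -0.0]
opening: -0.0002
grasp_force: 0.0
```

Call:
send_rows(
  moves=[
    [[0, 5, 0], [0, 0, 0], 0],
    [[0, 5, 0], [0, 0, 0], 0],
    [[0, 5, 0], [0, 0, 0], 0],
    [[1, 5, 0], [0, 0, 0], 0],
    [[1, 5, 0], [0, 0, 0], 0],
  ],
)

```text
clock: 2.75
position: [0.3294, -0.4695, 0.261]
eef_rot: [0.994, 0.112, 0.0, 0.0]
ft_force: [0.3, -0.4, 0.7]
opening: 0.0002
grasp_force: 0.0
```

Run:
```python
from h import *
p,d=snap('side','s2.png'); np.savez('s2.npz',p=p,W=cloud('side',d))
a=p[80:300,230:490,::-1];cv2.imwrite('pics/s2c.png',cv2.resize(a,None,fx=2.7,fy=2.7,interpolation=cv2.INTER_CUBIC))
s=r.sense();print(s['qpos'],s['position'],s['eef_rot'])
```

```text
[-0.99650395  0.04875193  1.79772264  0.00472484  1.30187544  0.34643312] [ 0.33027568 -0.46168853  0.26003664] [ 9.93580824e-01  1.13051109e-01  5.37440513e-04 -4.03779875e-03]
```

View pics/s2c.png

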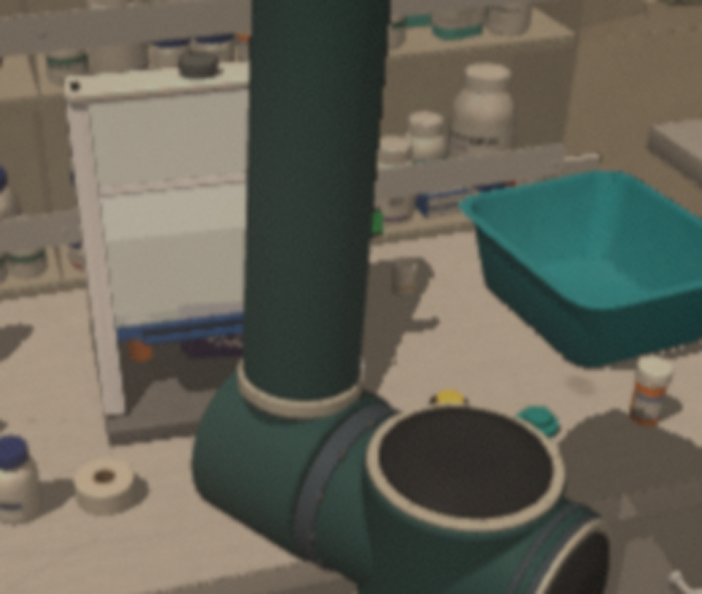

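Call:
send_rows(
  moves=[
    [[2, 5, 0], [0, 0, 0], 0],
    [[2, 5, 0], [0, 0, 0], 0],
    [[2, 5, -3], [0, 0, 0], 0],
    [[2, 5, -4], [0, 0, 0], 0],
    [[2, 5, -4], [0, 0, 0], 0],
  ],
)

```text
clock: 3.3
position: [0.4137, -0.2626, 0.177]
eef_rot: [0.994, 0.112, 0.001, 0.001]
ft_force: [0.4, -0.3, 0.6]
opening: -0.0002
grasp_force: 0.0
```

Run:
```python
from h import *
s=r.sense();print(s['qpos'],s['position'],s['eef_rot'],s['ft_force'])
```

```text
[-6.16443829e-01 -4.92437682e-02  2.05231025e+00  4.49485589e-05
  1.13562243e+00  7.29452576e-01] [ 0.41367548 -0.26257706  0.17700959] [9.93684175e-01 1.12203619e-01 1.09655072e-03 9.51799975e-04] [ 0.43171225 -0.2720819   0.63416347]
```

Call:
send_rows(
  moves=[
    [[0.9, 2.8, -4], [0, 0, 0], 0],
    [[0.8, 2.8, -3], [0, 0, 0], 0],
    [[0, 0, -3], [0, 0, 0], 0],
    [[0, 0, -2], [0, 0, 0], 0],
    [[0, 0, 0], [0, 0, 0], 0],
  ],
)

```text
clock: 3.8
position: [0.4273, -0.206, 0.054]
eef_rot: [0.994, 0.113, -0.003, -0.002]
ft_force: [-0.5, 0.5, 0.2]
opening: -0.0003
grasp_force: 0.0
```

Call:
send_rows(
  moves=[
    [[0.4, 0, -1], [0, 0, 0], 0],
    [[0, 0, -1], [0, 0, 0], 0],
    [[0, 0, -0.6], [0, 0, 0], 0],
    [[0, 0, -0.6], [0, 0, 0], 0],
    [[0, 0, -0.2], [0, 0, 0], 0],
  ],
)

```text
clock: 4.3
position: [0.4336, -0.2079, 0.0224]
eef_rot: [0.994, 0.112, -0.0, -0.0]
ft_force: [0.3, -0.4, 0.1]
opening: -0.0002
grasp_force: 0.0
```

Call:
send_rows(
  moves=[
    [[-0.2, 0.1, -0.3], [0, 0, 0], 0],
    [[0, 0, -0.2], [0, 0, 0], 0],
    [[0, 0, -0.2], [0, 0, 0], 0],
    [[0, 0, 0], [0, 0, 0], 0],
  ],
)

```text
clock: 4.7
position: [0.4325, -0.2072, 0.0164]
eef_rot: [0.994, 0.112, 0.001, 0.0]
ft_force: [-0.0, 0.2, 4.3]
opening: -0.0004
grasp_force: 1.8
```

Call:
send_rows(
  moves=[
    [[0, 0, -0.2], [0, 0, 0], 0],
    [[0, 0, -0.1], [0, 0, 0], 0],
    [[0, 0, 0], [0, 0, 0], 0],
  ],
)

```text
clock: 5.0
position: [0.4326, -0.2073, 0.0157]
eef_rot: [0.994, 0.112, 0.0, 0.0]
ft_force: [-6.6, 3.0, 24.6]
opening: 0.0003
grasp_force: 12.0
```

Call:
send_rows(
  moves=[
    [[0, 0, 2], [0, 0, 0], 0],
    [[0, 0, 5], [0, 0, 0], 0],
    [[-1, 0, 5], [0, 0, 0.1], 0],
    [[-1, 0, 4], [0.1, -0.1, 0], 0],
    [[-1, 0, 2], [0.1, -0.1, 0], 0],
  ],
)

```text
clock: 5.5
position: [0.405, -0.2069, 0.1972]
eef_rot: [0.976, 0.163, 0.119, -0.08]
ft_force: [-0.9, -1.5, -1.0]
opening: 0.0001
grasp_force: 0.0
```

```bash
cat > log.py <<'E'
from h import *
import json
s=r.sense();print(np.round(s['qpos'],4),s['position'],R.from_quat(s['eef_rot']).as_matrix()[:,2],s['ft_force'])
open('log.txt','a').write(json.dumps([list(map(float,s[k])) for k in('qpos','position','eef_rot','joint_vel')])+'\n')
E
python3 log.py
```

```text
[-0.7482 -0.1728  2.1511  0.3151  1.1629  0.3654] [ 0.40495226 -0.20693287  0.19720607] [ 0.20693985  0.19611623 -0.95849587] [-0.89494898 -1.46825202 -1.0093671 ]
```

Call:
send_rows(
  moves=[
    [[-1, -1, 1], [0.1, -0.1, 0], 0],
    [[-1, -1, 1], [0.1, -0.1, 0], 0],
    [[0, -1, 0], [0.1, -0.1, 0], 0],
    [[0, 0, 0], [0.0, 0.0, 0.14], 0],
    [[0, 0, 0], [0.0, 0.0, 0], 0],
  ],
)

```text
clock: 6.0
position: [0.3817, -0.2388, 0.211]
eef_rot: [0.913, 0.214, 0.266, -0.222]
ft_force: [0.7, -0.7, 1.0]
opening: -0.0
grasp_force: 0.0
```

```bash
python3 log.py
cat > fk.py <<'E'
import numpy as np, json
from scipy.spatial.transform import Rotation as R
from scipy.optimize import least_squares
def fk(q,p):
    a,h,L1,e,L2,Lt=p
    A=R.from_euler('z',q[0]); B=A*R.from_euler('y',q[1]); C=B*R.from_euler('y',q[2])
    D=C*R.from_euler('z',q[3])*R.from_euler('y',q[4])*R.from_euler('z',q[5])
    x=np.array([0,0,h])+A.apply([a,0,0])+B.apply([0,0,L1])+C.apply([e,0,L2])+D.apply([0,0,Lt])
    return x,D
if __name__=='__main__':
    S=[json.loads(l) for l in open('log.txt')]
    S=[(s[0],s[1],s[2]) for s in S]
    for q,x in (([-1.38292376e+00,2.63876146e-01,1.60400108e+00,2.26e-05,1.27369112e+00,-3.6886e-02],[0.15045233,-0.65801714,0.23129523]),([-0.99650395,0.04875193,1.79772264,0.00472484,1.30187544,0.34643312],[ 0.33027568,-0.46168853,0.26003664]),([-6.16443829e-01,-4.92437682e-02,2.05231025e+00,4.49e-05,1.13562243e+00,7.29452576e-01],[0.41367548,-0.26257706,0.17700959])): S.append((q,x,None))
    f=lambda p:np.concatenate([fk(q,p)[0]-x for q,x,_ in S])
    s=least_squares(f,[0,.28,.5,0,.5,.3]);print(s.x,np.abs(s.fun).max())
    for q,x,o in S:
        if o is not None: print((fk(q,s.x)[1].inv()*R.from_quat(o)).as_rotvec())
    np.save('p.npy',s.x)
E
python3 fk.py
```

```text
[-1.0924 -0.0034  2.1068  0.6346  1.4265 -0.2038] [ 0.381666   -0.23876097  0.21095625] [ 0.39149322  0.51943694 -0.7595514 ] [ 0.70982898 -0.66170469  1.04951047]
[-0.03558362  0.21721691  0.53221888 -0.06824883  0.57865594  0.39526552] 0.02408923453914566
[2.46629547e-16 2.77458240e-16 1.57079633e+00]
[-2.46629547e-16  1.84972160e-16  1.57079633e+00]
```

```bash
python3 - <<'E'
s=open('fk.py').read()
s=s.replace("a,h,L1,e,L2,Lt=p","a,h,L1,e,L2,Lt,w,m=p").replace("D=C*R.from_euler('z',q[3])*R.from_euler('y',q[4])*R.from_euler('z',q[5])","E=C*R.from_euler('z',q[3])*R.from_euler('y',q[4]);D=E*R.from_euler('z',q[5]+np.pi/2)")
s=s.replace("D.apply([0,0,Lt])","E.apply([w,0,Lt])+B.apply([m,0,0])").replace("[0,.28,.5,0,.5,.3]","[0,.25,.5,-.05,.5,.3,0,0]")
open('fk.py','w').write(s)
E
python3 fk.py
```

```text
[-0.06217322  0.22313827  0.53064163 -0.07068232  0.60353455  0.39306583
  0.01121062  0.0137997 ] 0.024161760602110754
[ 3.05311332e-16  0.00000000e+00 -4.71844785e-16]
[-5.55111512e-17  6.93889390e-17 -1.52655666e-16]
```

```bash
sed -i "s/A.apply(\[a,0,0\])/A.apply([a,m,0])/; s/+B.apply(\[m,0,0\])//" fk.py; python3 fk.py
```

```text
[ 9.08202685e-09  2.51800004e-01  5.12000000e-01  1.40002141e-03
  5.66199998e-01  3.47699983e-01 -1.10021301e-09  2.49000101e-02] 6.3061635913186365e-09
[ 3.05311332e-16  0.00000000e+00 -4.71844785e-16]
[-5.55111512e-17  6.93889390e-17 -1.52655666e-16]
```

```bash
cat > ik.py <<'E'
from fk import *
p=np.load('p.npy')
lo=np.array([-2.63,-.94,.31,-1.31,0,-2.55]);hi=np.array([2.63,2.18,2.57,4.45,2.66,2.55])
yaw=-.073;c,s=np.cos(yaw),np.sin(yaw)
u=np.array([.5*c,.5*s,.866]);n=np.array([.866*c,.866*s,-.5]);yh=np.array([-s,c,0])
E0=np.array([.4935,.02,.115])
def pose(al,be):
    z=np.cos(al)*n+np.sin(al)*yh; z=np.cos(be)*z-np.sin(be)*u
    y=np.cross(z,[0,0,1]);y/=np.linalg.norm(y)
    return R.from_matrix(np.stack([np.cross(y,z),y,z],1))
def ik(x,Ro,q0):
    f=lambda q:np.r_[(fk(q,p)[0]-x)*5,(Ro.inv()*fk(q,p)[1]).as_rotvec()]
    r=least_squares(f,np.clip(q0,lo+.01,hi-.01),bounds=(lo,hi));return r.x,np.abs(r.fun).max()
if __name__=='__main__':
    q0=np.array([-1.0924,-.0034,2.1068,.6346,1.4265,-.2038])
    for al in (20,35,45,55,65):
        for be in (0,10,20):
            Ro=pose(np.radians(al),np.radians(be)); z=Ro.as_matrix()[:,2]
            C=E0+.022*n-.014*u
            q=q0;o=[]
            for x in (C-.02*u-.06*z,C-.02*u,C,C+.1*u):
                q,e=ik(x,Ro,q); o.append((np.round(np.min(np.r_[q-lo,hi-q]),2),round(e,4)))
            print(al,be,o,np.round(q,2))
E
python3 ik.py
```

```text
20 0 [(np.float64(0.0), np.float64(0.2563)), (np.float64(0.0), np.float64(0.1932)), (np.float64(0.0), np.float64(0.1632)), (np.float64(0.0), np.float64(0.0293))] [-0.4  -0.22  2.57  1.72  0.65 -0.61]
20 10 [(np.float64(0.0), np.float64(0.1273)), (np.float64(0.0), np.float64(0.0904)), (np.float64(0.0), np.float64(0.0671)), (np.float64(0.06), np.float64(0.0))] [-0.35 -0.26  2.51  1.37  0.56 -0.25]
20 20 [(np.float64(0.0), np.float64(0.031)), (np.float64(0.0), np.float64(0.0098)), (np.float64(0.02), np.float64(0.0)), (np.float64(0.17), np.float64(0.0))] [-0.3  -0.24  2.4   0.93  0.59  0.15]
35 0 [(np.float64(0.0), np.float64(0.0816)), (np.float64(0.0), np.float64(0.0471)), (np.float64(0.0), np.float64(0.0311)), (np.float64(0.07), np.float64(0.0))] [-0.59 -0.03  2.5   1.58  1.01 -0.82]
35 10 [(np.float64(0.0), np.float64(0.0102)), (np.float64(0.01), np.float64(0.0)), (np.float64(0.03), np.float64(0.0)), (np.float64(0.16), np.float64(0.0))] [-0.53 -0.08  2.41  1.32  0.93 -0.57]
35 20 [(np.float64(0.08), np.float64(0.0)), (np.float64(0.09), np.float64(0.0)), (np.float64(0.11), np.float64(0
[... 1109 characters left out ...]
at64(0.0)), (np.float64(0.29), np.float64(0.0)), (np.float64(0.42), np.float64(0.0))] [-0.56  0.16  2.15  1.03  1.26 -0.69]
65 0 [(np.float64(0.33), np.float64(0.0)), (np.float64(0.31), np.float64(0.0)), (np.float64(0.31), np.float64(0.0)), (np.float64(0.39), np.float64(0.0))] [-0.67  0.38  2.18  1.28  1.51 -1.01]
65 10 [(np.float64(0.37), np.float64(0.0)), (np.float64(0.34), np.float64(0.0)), (np.float64(0.35), np.float64(0.0)), (np.float64(0.44), np.float64(0.0))] [-0.63  0.32  2.13  1.14  1.45 -0.89]
65 20 [(np.float64(0.42), np.float64(0.0)), (np.float64(0.38), np.float64(0.0)), (np.float64(0.4), np.float64(0.0)), (np.float64(0.51), np.float64(0.0))] [-0.57  0.28  2.06  1.    1.41 -0.8 ]
```

```bash
cat > plan.py <<'E'
from ik import *
from station import r
st=r.sense();x0,R0,q=st['position'],R.from_quat(st['eef_rot']),st['qpos']
Ro=pose(np.radians(40),np.radians(8)); z=Ro.as_matrix()[:,2]; print('dir',z, 'axis clearance')
C=E0+.017*n-.02*yh-.014*u
for nm,x in (('W1',C-.025*u-.08*z),('W2',C-.025*u),('C',C),('F',C+.095*u)):
    q,e=ik(x,Ro,q); print(nm,np.round(x,4),'dcm',np.round((x-x0)*100,2),np.round(q,3),round(np.min(np.r_[q-lo,hi-q]),3),round(e,4))
print('rotvec',(Ro*R0.inv()).as_rotvec())
E
python3 plan.py
```

```text
dir [ 0.63222138  0.59200589 -0.49982512] axis clearance
W1 [ 0.4367 -0.047   0.1127] dcm [ 5.5  19.18 -9.82] [-0.937  0.052  2.517  1.178  1.198 -0.955] 0.053 0.0
W2 [4.873e-01 4.000e-04 7.270e-02] dcm [ 10.56  23.92 -13.82] [-0.729  0.175  2.512  1.399  1.067 -1.048] 0.058 0.0
C [ 0.4997 -0.0005  0.0944] dcm [ 11.81  23.83 -11.66] [-0.707  0.129  2.491  1.38   1.069 -0.97 ] 0.079 0.0
F [ 0.5471 -0.004   0.1766] dcm [16.55 23.48 -3.43] [-6.340e-01  2.000e-03  2.385e+00  1.310e+00  1.078e+00 -7.010e-01] 0.185 0.0
rotvec [ 0.00797944 -0.48793708  0.12893655]
```

Call:
send_rows(
  moves=[
    [[0, 2, 0], [0, -0.1, 0.03], 0],
    [[0.5, 2, 0], [0, -0.1, 0.03], 0],
    [[1, 2, -1], [0, -0.1, 0.03], 0],
    [[1, 3, -1], [0, -0.1, 0.03], 0],
    [[1, 3, -1], [0, -0.09, 0.01], 0],
  ],
)

```text
clock: 6.5
position: [0.4177, -0.1153, 0.1819]
eef_rot: [0.805, 0.322, 0.466, -0.176]
ft_force: [1.1, 0.5, -0.4]
opening: 0.0001
grasp_force: 0.0
```

```bash
python3 plan.py; python3 log.py
```

```text
dir [ 0.63222138  0.59200589 -0.49982512] axis clearance
W1 [ 0.4367 -0.047   0.1127] dcm [ 1.9   6.83 -6.92] [-0.937  0.052  2.517  1.178  1.198 -0.955] 0.053 0.0
W2 [4.873e-01 4.000e-04 7.270e-02] dcm [  6.96  11.57 -10.92] [-0.729  0.175  2.512  1.399  1.067 -1.048] 0.058 0.0
C [ 0.4997 -0.0005  0.0944] dcm [ 8.2  11.48 -8.75] [-0.707  0.129  2.491  1.38   1.069 -0.97 ] 0.079 0.0
F [ 0.5471 -0.004   0.1766] dcm [12.94 11.13 -0.53] [-6.340e-01  2.000e-03  2.385e+00  1.310e+00  1.078e+00 -7.010e-01] 0.185 0.0
rotvec [0.01557513 0.00727667 0.00020355]
[-1.0842 -0.0414  2.4096  1.0235  1.3613 -0.827 ] [ 0.41771137 -0.11529706  0.18189932] [ 0.63599476  0.58405639 -0.5043697 ] [ 1.1158977   0.49917998 -0.39888921]
```

Call:
send_rows(
  moves=[
    [[0, 2, -2], [0.015, 0.007, 0], 0],
    [[0.5, 2, -2], [0, 0, 0], 0],
    [[0.7, 2, -2], [0, 0, 0], 0],
    [[0.7, 0.8, -0.9], [0, 0, 0], 0],
    [[0, 0, 0], [0, 0, 0], 0],
  ],
)

```text
clock: 7.0
position: [0.4351, -0.0455, 0.1118]
eef_rot: [0.806, 0.318, 0.463, -0.187]
ft_force: [-0.4, 0.3, 1.0]
opening: -0.0003
grasp_force: 0.0
```

```bash
python3 plan.py
python3 - <<'E'
from h import *
p,d=snap('side','s3.png'); np.savez('s3.npz',p=p,W=cloud('side',d))
a=p[80:300,230:490,::-1];cv2.imwrite('pics/s3c.png',cv2.resize(a,None,fx=2.7,fy=2.7,interpolation=cv2.INTER_CUBIC))
E
```

```text
dir [ 0.63222138  0.59200589 -0.49982512] axis clearance
W1 [ 0.4367 -0.047   0.1127] dcm [ 0.16 -0.15  0.09] [-0.937  0.052  2.517  1.178  1.198 -0.955] 0.053 0.0
W2 [4.873e-01 4.000e-04 7.270e-02] dcm [ 5.21  4.59 -3.91] [-0.729  0.175  2.512  1.399  1.067 -1.048] 0.058 0.0
C [ 0.4997 -0.0005  0.0944] dcm [ 6.46  4.49 -1.75] [-0.707  0.129  2.491  1.38   1.069 -0.97 ] 0.079 0.0
F [ 0.5471 -0.004   0.1766] dcm [11.2   4.15  6.48] [-6.340e-01  2.000e-03  2.385e+00  1.310e+00  1.078e+00 -7.010e-01] 0.185 0.0
rotvec [-0.00364256 -0.00605739 -0.00271402]
```

View pics/s3c.png

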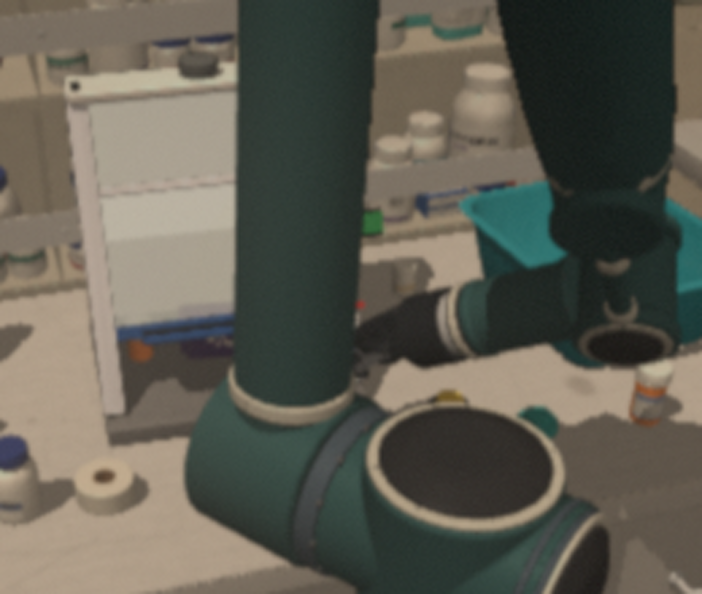

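Call:
send_rows(
  moves=[
    [[0.6, 0.1, -1.5], [0, 0, 0], 0],
    [[1.5, 1.5, -1], [0, 0, 0], 0],
    [[1.5, 1.5, -0.8], [0, 0, 0], 0],
    [[1.6, 1.5, -0.6], [0, 0, 0], 0],
    [[0, 0, 0], [0, 0, 0], 0],
  ],
)

```text
clock: 7.55
position: [0.489, -0.0019, 0.0745]
eef_rot: [0.805, 0.319, 0.464, -0.185]
ft_force: [-0.4, 0.5, -0.0]
opening: -0.0002
grasp_force: 0.0
```

```bash
python3 plan.py|grep -v W1
```

```text
dir [ 0.63222138  0.59200589 -0.49982512] axis clearance
W2 [4.873e-01 4.000e-04 7.270e-02] dcm [-0.17  0.24 -0.18] [-0.729  0.175  2.512  1.399  1.067 -1.048] 0.058 0.0
C [ 0.4997 -0.0005  0.0944] dcm [1.08 0.14 1.99] [-0.707  0.129  2.491  1.38   1.069 -0.97 ] 0.079 0.0
F [ 0.5471 -0.004   0.1766] dcm [ 5.81 -0.2  10.21] [-6.340e-01  2.000e-03  2.385e+00  1.310e+00  1.078e+00 -7.010e-01] 0.185 0.0
rotvec [-0.00058694 -0.00209351 -0.00212483]
```

Up the slope to contact (1 cm steps ≈ (0.5, 0, 0.87)).

Call:
send_rows(
  moves=[
    [[0.5, 0, 0.87], [0, 0, 0], 0],
    [[0.5, 0, 0.87], [0, 0, 0], 0],
    [[0.25, 0, 0.43], [0, 0, 0], 0],
    [[0.25, 0, 0.43], [0, 0, 0], 0],
    [[0, 0, 0], [0, 0, 0], 0],
  ],
)

```text
clock: 8.05
position: [0.5026, -0.003, 0.101]
eef_rot: [0.806, 0.319, 0.464, -0.184]
ft_force: [-4.7, -0.7, 3.3]
opening: 0.0
grasp_force: 1.6
```

```bash
cat > mon.py <<'E'
from h import *
p,d=snap('side'); W=cloud('side',d)
hsv=cv2.cvtColor(p,cv2.COLOR_RGB2HSV).astype(int);H,S,V=hsv[...,0],hsv[...,1],hsv[...,2]
def B(v0,v1,u0,u1):
    b=np.zeros((400,640),bool);b[v0:v1,u0:u1]=1;return b
g=B(150,175,350,380)&(H>45)&(H<75)&(S>100)
m=B(140,202,355,380)&((H<8)|(H>172))&(S>110)
b=B(130,215,274,318)&(H>100)&(H<125)&(S>90)
for k,x in(('g',g),('red',m),('blue',b)):
    v,uu=np.nonzero(x); print(k,x.sum(),(uu.mean().round(1),v.mean().round(2)) if len(v) else '',np.round(np.nanmedian(W[x],0),4) if len(v) else '')
    for a,c in list(zip(uu,v))[:10]: 
        if k=='red': print(a,c,np.round(W[c,a],3))
import sys
if len(sys.argv)>1: cv2.imwrite('pics/'+sys.argv[1],cv2.resize(p[80:300,230:490,::-1],None,fx=2.7,fy=2.7,interpolation=cv2.INTER_CUBIC))
z=np.load('s1.npz')['p'];h2=cv2.cvtColor(z,cv2.COLOR_RGB2HSV).astype(int)
b=B(130,215,274,318)&(h2[...,0]>100)&(h2[...,0]<125)&(h2[...,1]>90);print('blue0',b.sum(),np.nonzero(b)[0].mean())
E
python3 mon.py s4c.png; python3 log.py
```

```text
g 69 (np.float64(365.7), np.float64(162.19)) [ 0.5683 -0.1488  0.1878]
red 0  
blue 89 (np.float64(292.2), np.float64(199.62)) [0.5074 0.0943 0.1268]
blue0 66 202.92424242424244
[-0.7066  0.1166  2.4813  1.3669  1.0729 -0.9442] [ 0.50263089 -0.00301144  0.10094178] [ 0.63072003  0.59281022 -0.50076771] [-5.20625126  0.44260123  2.66844705]
```

View pics/s4c.png

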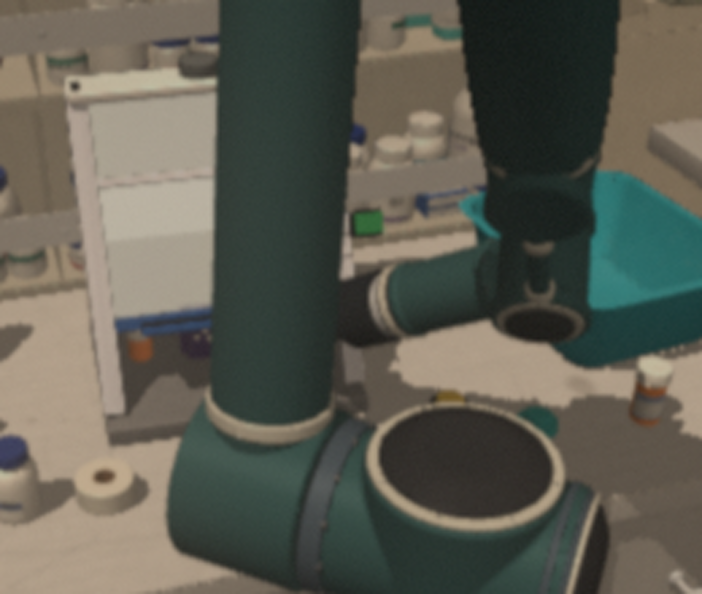

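Call:
send_rows(
  moves=[
    [[-0.3, 0, 0.2], [0, 0, 0], 0],
    [[0, 0, 0], [0, 0, 0], 0],
  ],
)

```text
clock: 8.3
position: [0.5003, -0.0037, 0.1027]
eef_rot: [0.806, 0.318, 0.464, -0.184]
ft_force: [0.8, -0.1, 0.4]
opening: -0.0001
grasp_force: 0.1
```

Call:
send_rows(
  moves=[
    [[0.25, 0, 0.43], [0, 0, 0], 0],
    [[0.25, 0, 0.43], [0, 0, 0], 0],
    [[0, 0, 0], [0, 0, 0], 0],
  ],
)

```text
clock: 8.6
position: [0.5056, -0.0032, 0.1112]
eef_rot: [0.806, 0.318, 0.464, -0.184]
ft_force: [-1.0, -1.3, -0.1]
opening: -0.0002
grasp_force: 0.7
```

```bash
python3 mon.py; python3 log.py
```

```text
g 68 (np.float64(365.7), np.float64(162.16)) [ 0.5666 -0.1484  0.1879]
red 0  
blue 86 (np.float64(291.2), np.float64(196.64)) [0.5123 0.0966 0.1361]
blue0 66 202.92424242424244
[-0.7013  0.0927  2.4754  1.356   1.0761 -0.9102] [ 0.50555471 -0.00303209  0.11116506] [ 0.63120973  0.59239975 -0.5006364 ] [-0.91565565 -0.20912586 -0.69068512]
```

Call:
send_rows(
  moves=[
    [[0.4, -0.03, 0.69], [0, 0, 0], 0],
    [[0.4, -0.03, 0.69], [0, 0, 0], 0],
    [[0.4, -0.03, 0.69], [0, 0, 0], 0],
    [[0.4, -0.03, 0.69], [0, 0, 0], 0],
    [[0.4, -0.03, 0.69], [0, 0, 0], 0],
  ],
)

```text
clock: 9.15
position: [0.5252, -0.004, 0.1457]
eef_rot: [0.806, 0.318, 0.464, -0.185]
ft_force: [-2.8, -0.0, -3.5]
opening: 0.0002
grasp_force: 1.8
```

Call:
send_rows(
  moves=[
    [[0.25, -0.02, 0.43], [0, 0, 0], 0],
    [[0.25, -0.02, 0.43], [0, 0, 0], 0],
    [[0, 0, 0], [0, 0, 0], 0],
  ],
)

```text
clock: 9.45
position: [0.5307, -0.0046, 0.1547]
eef_rot: [0.805, 0.318, 0.465, -0.184]
ft_force: [-0.7, 0.5, 0.3]
opening: -0.0002
grasp_force: 0.3
```

```bash
python3 mon.py s5c.png; python3 log.py
```

```text
g 0  
red 0  
blue 70 (np.float64(288.1), np.float64(179.81)) [0.5369 0.0999 0.1795]
blue0 66 202.92424242424244
[-0.662   0.0251  2.4199  1.3213  1.082  -0.7685] [ 0.53074189 -0.00488569  0.15456317] [ 0.63161742  0.5924478  -0.50006503] [-0.36129634  0.71528401  0.59863817]
```

View pics/s5c.png

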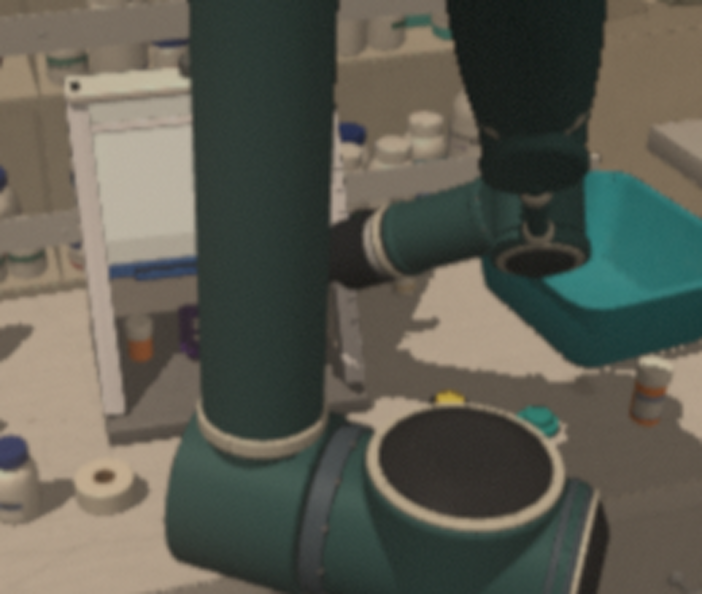

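Call:
send_rows(
  moves=[
    [[0.35, -0.02, 0.6], [0, 0, 0], 0],
    [[0.35, -0.02, 0.6], [0, 0, 0], 0],
    [[0.3, -0.02, 0.52], [0, 0, 0], 0],
    [[0, 0, 0], [0, 0, 0], 0],
    [[0, 0, 0], [0, 0, 0], 0],
  ],
)

```text
clock: 10.0
position: [0.5409, -0.0056, 0.1719]
eef_rot: [0.806, 0.318, 0.465, -0.184]
ft_force: [-0.1, 0.6, 0.2]
opening: -0.0001
grasp_force: 0.0
```

```bash
python3 mon.py; python3 log.py
```

```text
g 0  
red 0  
blue 63 (np.float64(287.0), np.float64(173.14)) [0.547  0.1001 0.1982]
blue0 66 202.92424242424244
[-0.6474  0.0039  2.3954  1.3077  1.0839 -0.7156] [ 0.54077181 -0.00564578  0.17169855] [ 0.6318314   0.59216675 -0.5001276 ] [ 0.76230035 -0.37086374  0.4189457 ]
```

Call:
send_rows(
  moves=[
    [[-0.5, 0, -0.87], [0, 0, 0], 0],
    [[-1, 0, -1.74], [0, 0, 0], 0],
    [[-2, -1.5, 0], [0, 0, 0], 0],
    [[-3, -3, 1], [0, 0, 0], 0],
    [[-3, -3, 1], [0, 0, 0], 0],
  ],
)

```text
clock: 10.55
position: [0.4434, -0.0798, 0.1642]
eef_rot: [0.806, 0.318, 0.464, -0.186]
ft_force: [1.6, -0.1, 1.0]
opening: 0.0002
grasp_force: 0.0
```

Call:
send_rows(
  moves=[
    [[-2, -5, 2], [0, 0, 0], 0],
    [[-1, -5, 2], [0, 0, 0], 0],
    [[0, -5, 2], [0, 0, 0], 0],
    [[0, -5, 1], [0, 0, 0], 0],
    [[0, -5, 0], [0, 0, 0], 0],
  ],
)

```text
clock: 11.05
position: [0.4183, -0.3177, 0.2301]
eef_rot: [0.806, 0.318, 0.465, -0.183]
ft_force: [1.1, 0.3, 0.9]
opening: -0.0001
grasp_force: 0.0
```

Call:
send_rows(
  moves=[
    [[-1, -5, 0], [0, 0, 0], 0],
    [[-1, -5, 0], [0, 0, 0], 0],
    [[-1, -5, 0], [0, 0, 0], 0],
    [[-1, -5, 0], [0, 0, 0], 0],
    [[-1, -5, 0], [0, 0, 0], 0],
  ],
)

```text
clock: 11.55
position: [0.3687, -0.5618, 0.2276]
eef_rot: [0.806, 0.317, 0.465, -0.185]
ft_force: [0.2, -0.5, -0.3]
opening: -0.0004
grasp_force: 0.0
```

```bash
python3 mon.py s6c.png; python3 log.py
```

```text
g 55 (np.float64(366.3), np.float64(162.05)) [ 0.5679 -0.1506  0.1884]
red 12 (np.float64(358.4), np.float64(163.75)) [ 0.564  -0.1255  0.1884]
360 162 [ 0.564 -0.129  0.193]
358 163 [ 0.564 -0.122  0.191]
359 163 [ 0.568 -0.127  0.188]
360 163 [ 0.563 -0.128  0.19 ]
355 164 [ 0.564 -0.113  0.189]
356 164 [ 0.565 -0.116  0.188]
357 164 [ 0.562 -0.118  0.189]
358 164 [ 0.563 -0.122  0.188]
359 164 [ 0.561 -0.124  0.189]
360 164 [ 0.562 -0.128  0.187]
blue 55 (np.float64(296.7), np.float64(172.36)) [0.5439 0.0704 0.1986]
blue0 66 202.92424242424244
[-1.415   0.6033  1.4686  0.8188  1.7518 -0.7361] [ 0.36742405 -0.56917703  0.22533281] [ 0.6351218   0.58629406 -0.50287133] [ 1.85782061 -6.97072447 -0.94885724]
```

View pics/s6c.png

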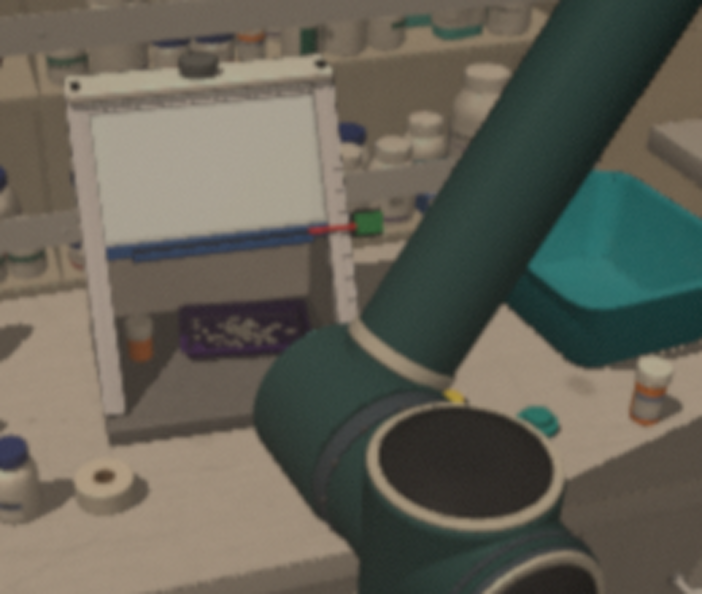

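The red pointer tip, crop (355,228), meets the green band, crop (368,223), at the same height of about 0.188 m. I'll check that the arm is free of contact.

Call:
send_rows(
  moves=[
    [[0, 0, 1], [0, 0, 0], 0],
    [[0, 0, 0], [0, 0, 0], 0],
    [[0, 0, 0], [0, 0, 0], 0],
    [[0, 0, 0], [0, 0, 0], 0],
    [[0, 0, 0], [0, 0, 0], 0],
  ],
)

```text
clock: 12.1
position: [0.3699, -0.5589, 0.2393]
eef_rot: [0.806, 0.318, 0.464, -0.185]
ft_force: [0.1, 0.3, 0.1]
opening: 0.0002
grasp_force: 0.0
```

```bash
python3 -c "
from station import r
print(r.close_job())"
```

```text
the job is handed in; nothing more can be done
None
```

I pressed the fan button fully down, pushed the sash up from beneath the lip until its pointer stood level with the green band (about 0.188 m for both in the last picture), then backed the arm clear and handed the job in at about 12 s; the verdict was not reported.

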